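# Take the battery pack out of an upturned disc player

### The arm

A 7-joint arm with a two-finger parallel gripper is mounted at the origin on the work surface. World frame = base frame: x ahead of the robot, y to its left, z up, the work surface at z = 0. Lengths are in m, angles in rad, forces in N, time in s.
With the tool pointing down it reaches from about 0.4 to 0.85 m from the base axis. Payload 10.4 kg.
Tool frame: the origin (TCP) lies between the finger pads; the fingertips stand 11 mm ahead of it and the grasp point (between the pads) lies 8 mm behind it; z points along the fingers, y is the direction in which the jaws open and shut (so a half turn about z gives the same grasp; the last joint's range is limited). The gripper opens to 87 mm and grips with 3 to 60 N. Pads are 19 mm wide; open, the fingers measure 117 mm over their backs; the gripper's body (75 mm by 190 mm) begins 51 mm behind the grasp point.
Start: joints at [1.101, 0.332, -0.065, 1.46, 0.022, 1.35, -0.088], TCP at [0.27, -0.564, 0.234] pointing down, gripper open.
Joint ranges: [-2.6, 2.6], [-0.5, 2.12], [-1.47, 1.34], [0.16, 2.42], [-1.27, 4.41], [0.06, 2.06], [-2.6, 2.6]. Speed limits (rad/s): [2.22, 2.22, 2.79, 2.79, 3.14, 3.14, 3.14].

### API

Orientations are given as a unit quaternion [x, y, z, w].
In Python, from bench import r, eyes gives the robot as it stands.
- The arm moves only by the shell command python3 -m inch 'ROWS' [FORCE]. ROWS is a JSON object of lists of equal length, an entry for each row: "translation": the shift along the world's x, y, z scaled (see below), a list of three; "rot": the turn, a rotation vector about the world's x, y, z scaled (see below), a list of three; "jaw": the finger opening in mm, from 0 to 87. In form: {"translation": [[tx, ty, tz], ...], "rot": [[ax, ay, az], ...], "jaw": [jaw, ...]}. A call has 1 to 20 rows; each row is the pose to reach, as a shift and turn from the pose measured when the call began; what a row does not reach only later rows make up. The controller multiplies each number of a shift by 100 mm and each number of a turn by 60 degrees. A row lasts 1/10 s, in which the tool goes at most 50 mm and 8.59 degrees, less where a joint would pass 70% of its speed; a pose out of reach is approached as far as the arm can. A call with a number of a shift or a turn outside -1 to 1 is refused whole. A call with a gripper value outside its range is refused whole. The fingers move at their own pace and stop on an object; FORCE is the grip in N (left out, the last holds). Time passes only in rows, so rows that repeat a pose let the fingers close. It gives the time, the measured TCP pose, the force and the opening at its end, in the units of the state.
- r.read_state(): the state, without advancing time (a new reading comes with each control period).
- eyes.camera(name): name is "scene" or "side" or "wrist"; returns the picture (420x560x3 uint8, blue, green, red); there is no depth.
- eyes.calibration(name): a dict with "fx", "fy", "cx", "cy" (pixels), "R" (3x3) and "t" (3): a world point X has camera coordinates R X + t; the wrist camera has in their place "hand_eye" (4x4, takes a point from camera to tool coordinates, whose origin is the TCP and whose axes are the flange's). Camera axes: x right, y down, z forward; pixel columns grow to the right and rows downward; lengths in m; the calibration is good to about 2 mm. A picture is of the moment at which its call begins: read the wrist's pose just before it. calibration takes no time and is no camera call.
- r.close_job(): hands the job in, once; it reports no verdict.
The state is a dict: "time": time; "joint_positions": joint angles; "joint_vel": joint speeds; "joint_torque": joint torques, N m; "ee_pos": TCP position; "eef_rot": TCP orientation; "ft_force": force on the tool from outside, world axes, zero at the start; "torque": the same for the moment, N m; "width": finger opening in m.
Only numpy, scipy, OpenCV 4.12 (cv2) and the standard library are available. Lean on these libraries where they do the work, as an engineer would, in place of code of your own. Each camera call takes 0.05 s, during which the arm holds its last target. There are 200 camera calls.

### The job

The portable disc player lies upside down with its flat battery pack sunk flush in the open channel, where its sides cannot be reached. Press on the pack's ribbed thumb pad with closed fingertips and edge it out over the side of the casing, keeping it flat, until enough overhangs to pinch it by its two sides; then lift it out and lay it flat and gently in the wide bay of the parts tray. The player is lying on its screen, so never lean on it hard, do not let the pack tip or fall off, and leave the screw bowl and the prying stick beside it where they are.

Things in the scene. Friction and masses are not known exactly. Their poses are not given: they have to be found in the camera images.
- player: Black portable disc player lying upside down on its screen, fixed to the bench, 190 (its x) x 250 (its y) x 46 mm high. Origin: centre of its underside, on the bench; z up. Its deck (flat top face) is 46 mm above the origin; four round rubber feet stand 5 mm above the deck at x = +-78, y = +-108 mm. Must never carry more than 30 N; a hard touch counts, so meet it slowly.
- mouth (a point): Middle of the channel floor at its very edge in the player's open side face (player x = -95, z = 28 mm). Axes as the player's: the pack comes out along -x. The battery channel, open at the top and here, 65 mm wide, runs from this point to a closing wall at x = +122 mm of this point.
- clips (a point): Midway between two small steel spring clips in the channel's side walls, 82 mm inside the mouth. They grip the pack's sides with about 7.5 N each, so it drags stiffly (press down with a steady 13 to 18 N at the fingertips while dragging) until its inner end has passed them, some 35 mm of travel, and freely after that: then it jumps a little.
- pack: Dark grey flat battery pack, 116 (its x) x 62 (its y) x 18 mm, about 0.24 kg. Origin: centre of its underside; z up. It starts on the channel floor, axes along the player's, top level with the deck, its outer (-x) end 0 to 4 mm inside the mouth. Smooth and slippery, but for the thumb pad. Its middle must stay over the channel floor or it tips off.
- tray: Open blue plastic parts tray fixed to the bench, 210 (its x) x 200 (its y) x 26 mm, walls and floor 3 mm. Origin: centre of its underside. A 22 mm high wall along its x at y = +56 mm parts a narrow bay with small screws (+y side) from the wide bay (inside: x -102 to +102, y -97 to +54 mm). It stands to the left or to the right of the player.
- bay (a point): Centre of the wide bay, on its floor, 3 mm above the bench; axes as the tray's.
- spudger: Bystander: white flat plastic prying stick, 150 x 11 x 7 mm, lying close to the right of the player.
- screw_cup: Bystander: small steel bowl, 68 mm across, 30 mm high, to the left.
- bit_case: Fixed bystander: black open case of driver bits, 130 x 190 x 28 mm, its raised lid 115 mm high at its far side, on the other side of the player from the tray.
- thumb (a point): Centre of the pack's ribbed rubber thumb pad, 36 (x) x 40 (y) mm, at x = +22 mm of the pack, its face 20.5 mm above the pack's underside; it gives about 1 mm per 8.5 N, up to 2.4 mm. Here fingertips grip when pressed.
There are look-alikes about, which are no part of the job. Leave any green look-alike of the pack alone.

How it is judged:
On the way, in this order (a step that is already met when the one before it is completed fails the run):
1. the pack is edged out at least 26 mm beyond the casing's side, still lying flat on the channel floor (x of pack in the frame of mouth between 0 and 0.032 m and z of pack in the frame of mouth below 0.003 m and angle between pack's own z axis and vertical below 0.06 rad), for 0.2 s.
2. the pack is lifted clear of the casing (z of pack in the frame of mouth above 0.01 m), for 0.1 s.
At the end, for the whole second after the job is handed in: The pack lies the same way up, flat (within 3.5 degrees) and at rest on the floor of the tray's wide bay, wholly inside it, with nothing holding it (z of pack in the frame of bay between -0.004 and 0.004 m and x of pack in the frame of bay between -0.09 and 0.09 m and y of pack in the frame of bay between -0.06 and 0.06 m and angle between pack's own z axis and vertical below 0.06 rad and linear speed of pack below 0.02 m/s); the robot touches nothing.
It fails at once if the player, lying on its screen, is loaded with more than 30 N (contact force between anything else and player above 30 N).
It fails at once if the pack tips over 20 degrees or falls off on to the bench (angle between pack's own z axis and vertical above 0.35 rad or (height (world z) of pack below 0.02 m and horizontal distance between pack and bay above 0.13 m)).
It fails at once if the pack is dropped or slammed into the tray (over 60 N) (contact force between pack and tray above 60 N).
It fails at once if the screw bowl or the prying stick beside the player is shifted by more than 20 mm (distance of any of spudger, screw_cup from where it was at the start of the episode above 0.02 m).
It also fails if it takes over 58 s, if anything falls off the work surface, if the arm or the gripper's body presses on something with over 40 N, if the wrist force passes 120 N, or if a joint passes its speed limit or range.

## Working session

There is one attempt and no reset: what is moved stays moved. The work goes in short steps, Python scripts to look and compute and a shell command to move; the robot and the scene stay as the last step left them, time stands still between calls to the robot, and variables do not carry over. Pictures are saved under pics/ and viewed, about 8 in all and at most 12, crops included, and the job is handed in when it is done.

```bash
mkdir -p pics; ls
python3 - <<'E'
from bench import r, eyes
import cv2, numpy as np
for n in ["scene","side"]:
    im=eyes.camera(n); cv2.imwrite(f"pics/{n}0.png",im); 
    c=eyes.calibration(n); print(n,{k:np.round(v,4).tolist() for k,v in c.items()})
print(eyes.calibration("wrist")); print(r.read_state())
E
```

```text
pics
scene {'fx': 508.464, 'fy': 508.464, 'cx': 292.2401, 'cy': 212.854, 'R': [[-0.2588, 0.9659, -0.0039], [0.587, 0.1541, -0.7948], [-0.7671, -0.208, -0.6068]], 't': [0.1153, -0.2281, 1.6184]}
side {'fx': 447.6655, 'fy': 447.6655, 'cx': 276.1849, 'cy': 205.0952, 'R': [[-0.9404, -0.3401, -0.0091], [-0.2126, 0.6082, -0.7648], [0.2656, -0.7172, -0.6443]], 't': [0.4173, 0.1612, 0.9217]}
{'fx': 309.8536015090481, 'fy': 309.8536015090481, 'cx': 276.02024378454956, 'cy': 211.38585469554346, 'hand_eye': array([[ 6.90819163e-04, -9.55530671e-01, -2.94890929e-01,
         8.10626128e-02],
       [ 9.99999167e-01,  9.81588556e-04, -8.38002664e-04,
        -4.27335122e-05],
       [ 1.09019881e-03, -2.94890104e-01,  9.55530553e-01,
        -1.52273597e-01],
       [ 0.00000000e+00,  0.00000000e+00,  0.00000000e+00,
         1.00000000e+00]])}
{'time': 0.1, 'joint_positions': array([ 1.10137481,  0.3327976 , -0.06470954,  1.46084503,  0.02154374,
        1.34986657, -0.08849845]), 'joint_vel': array([ 0.00031011, -0.00249999, -0.00064813, -0.00324658,  0.00054625,
       -0.00014217,  0.00033048]), 'joint_torque': array([ 7.25065784e-04, -6.24547291e+01,  2.42356810e-02, -3.90718603e+01,
       -6.13582903e-02,  3.65581072e-02,  5.11090093e-05]), 'ee_pos': array([ 0.26994624, -0.56334384,  0.23284627]), 'eef_rot': array([ 9.75145362e-01,  2.21565224e-01, -1.33660694e-04, -5.97705294e-04]), 'ft_force': array([0.02736833, 0.20735814, 0.49122468]), 'torque': array([0.00269086, 0.04301219, 0.01713001]), 'width': 0.08696508844962479}
```

```bash
python3 -c "
import cv2,numpy as np
a=cv2.imread('pics/scene0.png');b=cv2.imread('pics/side0.png')
cv2.imwrite('pics/sc.png',cv2.resize(a,(800,600)));cv2.imwrite('pics/si.png',cv2.resize(b,(800,600)))"
```

```text
(no output)
```

View pics/sc.png

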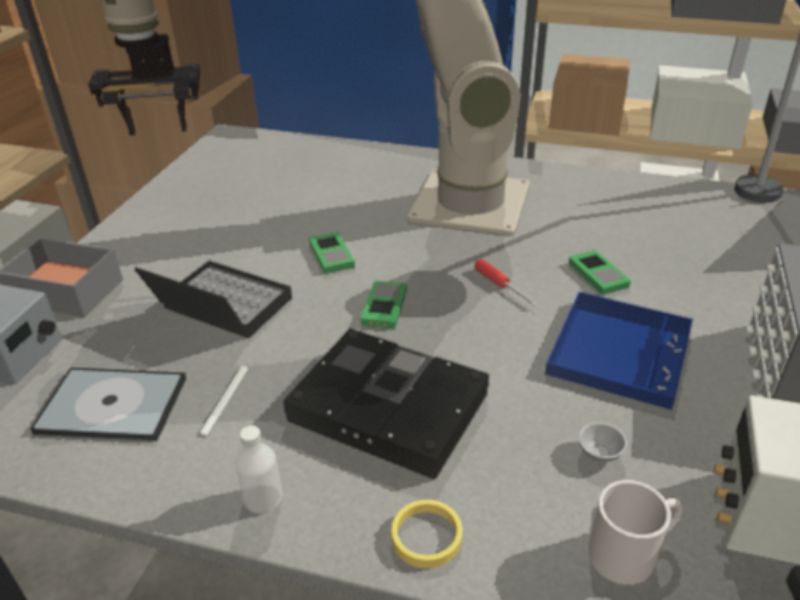

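View pics/si.png

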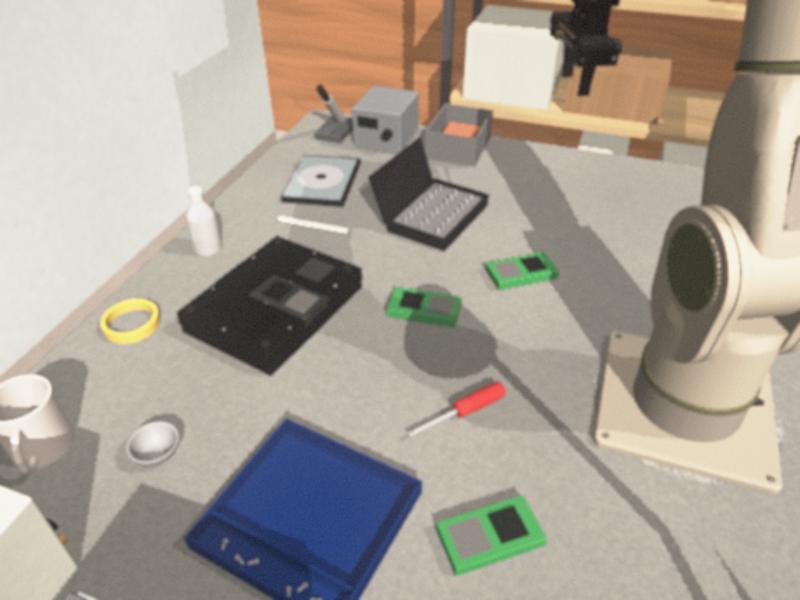

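Scene view: the player is at (390,395). The pack in its channel has a light label at (405,362) and a darker thumb pad at (390,382), and its mouth faces the robot. Look-alikes are the green packs at (332,252), (384,303) and (600,270), and the square plate on the player at (352,358). I choose the dark grey pack in the channel, at (395,372). The side view agrees: pad (270,292), label (300,303), tray (310,520), bowl (152,443), stick (312,225).

```bash
cat > h.py <<'E'
import numpy as np
from bench import r, eyes
from scipy.spatial.transform import Rotation as Ro
def cam(n,s=None):
    c=eyes.calibration(n)
    if n!="wrist": return c,c["R"],np.array(c["t"])
    H=np.eye(4);H[:3,:3]=Ro.from_quat(s["eef_rot"]).as_matrix();H[:3,3]=s["ee_pos"]
    W=np.linalg.inv(H@c["hand_eye"]);return c,W[:3,:3],W[:3,3]
def cast(n,uv,z,s=None):
    c,R,t=cam(n,s);o=-R.T@t;out=[]
    for u,v in np.atleast_2d(uv):
        d=R.T@np.array([(u-c["cx"])/c["fx"],(v-c["cy"])/c["fy"],1.]);out.append(o+d*(z-o[2])/d[2])
    return np.array(out)
def proj(n,X,s=None):
    c,R,t=cam(n,s);p=np.atleast_2d(X)@R.T+t
    return p[:,:2]/p[:,2:]*[c["fx"],c["fy"]]+[c["cx"],c["cy"]]
E
python3 - <<'E'
from h import *
np.set_printoptions(precision=3,suppress=True)
k=.7
print("pad/label scene",cast("scene",np.array([[390,382],[405,362]])*k,.047))
print("pad/label side",cast("side",np.array([[270,292],[300,303]])*k,.047))
print("player top corners scene",cast("scene",np.array([[350,335],[488,380],[435,468-20],[287,400-10]])*k,.046))
print("player side",cast("side",np.array([[278,238],[361,272],[272,362],[180,315]])*k,.046))
print("tray rim scene",cast("scene",np.array([[583,296],[692,318],[674,395],[549,362]])*k,.026))
print("tray rim side",cast("side",np.array([[289,422],[420,486]])*k,.026))
print("cup",cast("scene",np.array([[602,440]])*k,.03),"spud",cast("scene",np.array([[245,368],[203,434]])*k,.005))
s=r.read_state();print(Ro.from_quat(s["eef_rot"]).as_matrix())
E
```

```text
pad/label scene [[0.648 0.012 0.047]
 [0.599 0.021 0.047]]
pad/label side [[0.654 0.02  0.047]
 [0.595 0.028 0.047]]
player top corners scene [[ 0.558 -0.083  0.046]
 [ 0.605  0.153  0.046]
 [ 0.756  0.108  0.046]
 [ 0.703 -0.132  0.046]]
player side [[ 0.714 -0.123  0.046]
 [ 0.533 -0.08   0.046]
 [ 0.575  0.159  0.046]
 [ 0.762  0.116  0.046]]
tray rim scene [[0.327 0.274 0.026]
 [0.344 0.459 0.026]
 [0.545 0.427 0.026]
 [0.519 0.236 0.026]]
tray rim side [[0.511 0.236 0.026]
 [0.312 0.271 0.026]]
cup [[0.668 0.328 0.03 ]] spud [[ 0.635 -0.239  0.005]
 [ 0.782 -0.235  0.005]]
[[ 0.902  0.432 -0.001]
 [ 0.432 -0.902  0.001]
 [ 0.    -0.001 -1.   ]]
```

```bash
python3 -m inch '{"translation":[[0.25,0.4,0.1],[0.5,0.8,0.2],[0.6,1,0.2],[0.6,1,0.2]],"rot":[[0,0,-0.1],[0,0,-0.2],[0,0,-0.2],[0,0,-0.2]],"jaw":[0,0,0,0]}' 20
python3 -m inch '{"translation":[[0.25,0.4,0],[0.5,0.8,0],[0.6,1,0],[0.6,1,0]],"rot":[[0,0,-0.1],[0,0,-0.2],[0,0,-0.2],[0,0,-0.2]],"jaw":[0,0,0,0]}'
python3 -m inch '{"translation":[[0.25,0.4,0],[0.5,0.8,0],[0.6,1,0],[0.6,1,0]],"rot":[[0,0,-0.1],[0,0,-0.2],[0,0,-0.2],[0,0,-0.2]],"jaw":[0,0,0,0]}'
python3 -m inch '{"translation":[[0.25,0.4,0],[0.5,0.8,0],[0.6,1,0],[0.6,1,0]],"rot":[[0,0,0],[0,0,0],[0,0,0],[0,0,0]],"jaw":[0,0,0,0]}'
python3 -m inch '{"translation":[[0.25,0.4,0],[0.5,0.8,0],[0.6,1,0],[0.6,1,0]],"rot":[[0,0,0],[0,0,0],[0,0,0],[0,0,0]],"jaw":[0,0,0,0]}'
```

```text
time: 0.5
ee_pos: [0.3327, -0.4601, 0.2532]
eef_rot: [0.993, 0.121, 0.0, -0.001]
ft_force: [0.5, 0.2, -0.6]
width: 0.063
time: 0.9
ee_pos: [0.3944, -0.3574, 0.253]
eef_rot: [1.0, 0.019, 0.001, -0.001]
ft_force: [1.0, -0.8, -0.8]
width: 0.0311
time: 1.3
ee_pos: [0.4557, -0.2554, 0.2528]
eef_rot: [0.997, -0.083, 0.001, -0.002]
ft_force: [-0.8, 0.2, -0.6]
width: 0.0032
time: 1.7
ee_pos: [0.5166, -0.1539, 0.2523]
eef_rot: [0.997, -0.081, 0.001, -0.002]
ft_force: [-1.4, -0.7, -0.1]
width: 0.0003
time: 2.1
ee_pos: [0.5773, -0.0528, 0.2516]
eef_rot: [0.997, -0.08, 0.0, -0.003]
ft_force: [-0.5, -0.1, 0.0]
width: 0.0003
```

```bash
python3 -m inch '{"translation":[[0.25,0.3,0],[0.4,0.65,-0.1],[0.4,0.65,-0.1],[0.4,0.65,-0.1]],"rot":[[0,0,0],[0,0,0],[0,0,0],[0,0,0]],"jaw":[0,0,0,0]}'
python3 - <<'E'
from h import *
import cv2,pickle
s=r.read_state();im=eyes.camera("wrist");cv2.imwrite("pics/w1.png",im);cv2.imwrite("pics/w1b.png",cv2.resize(im,(800,600)));pickle.dump(s,open("s1.pkl","wb"))
E
```

```text
time: 2.5
ee_pos: [0.6172, 0.0095, 0.2407]
eef_rot: [0.997, -0.081, -0.001, -0.002]
ft_force: [-0.0, -0.4, -0.1]
width: 0.0006
```

View pics/w1b.png

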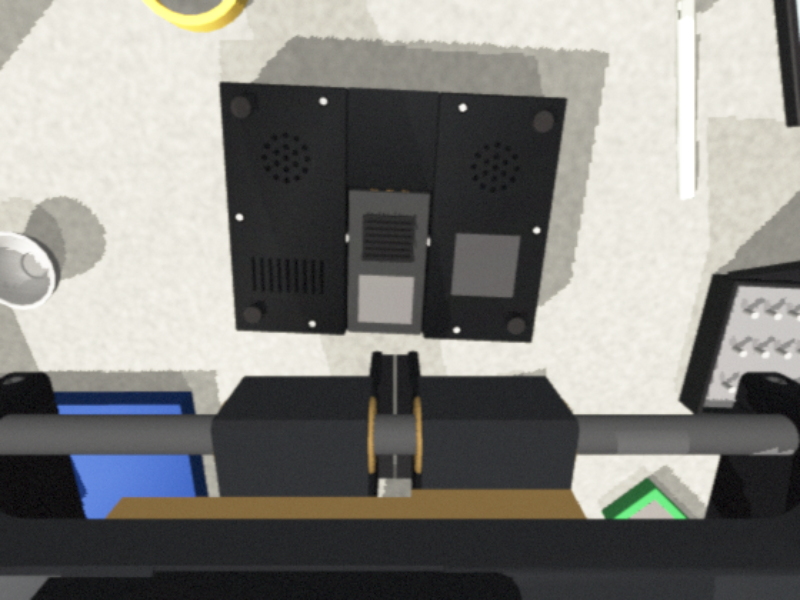

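Wrist view: the player deck's corners are at (220,83), (566,98), (531,342) and (237,329). The dark grey pack runs from its inner end at row 191 to its outer end at row 332, with the ribbed thumb pad at (389,238) and the clips at (347,238) and (428,241). The close look confirms the choice: grey with a ribbed pad, in the channel, not green.

Run:
```python
from h import *
import cv2,pickle
np.set_printoptions(precision=4,suppress=True)
s=pickle.load(open("s1.pkl","rb"));k=.7
C=cast("wrist",np.array([[220,83],[566,98],[531,342],[237,329]])*k,.046,s);print(C,[np.linalg.norm(C[i]-C[i-1]) for i in range(4)])
fx=(C[0]+C[1]-C[2]-C[3])[:2]; fy=(C[0]+C[3]-C[1]-C[2])[:2]
print("yaw x",np.degrees(np.arctan2(fx[1],fx[0])),"yaw from y",np.degrees(np.arctan2(-fy[0],fy[1])),"centre",C.mean(0))
P=cast("wrist",np.array([[348,191],[430,194],[421,334],[347,331]])*k,.046,s);print("pack",P,[np.linalg.norm(P[i]-P[i-1]) for i in range(4)],P.mean(0))
print("thumb",cast("wrist",np.array([[389,238]])*k,.0485,s))
```

```text
[[ 0.7721  0.1111  0.046 ]
 [ 0.7228 -0.1314  0.046 ]
 [ 0.538  -0.0936  0.046 ]
 [ 0.5886  0.1485  0.046 ]] [np.float64(0.1872615626085108), np.float64(0.24742615470053037), np.float64(0.18859047262904327), np.float64(0.24733679193704042)]
yaw x -11.550291876401703 yaw from y -11.652141069858288 centre [0.6554 0.0087 0.046 ]
pack [[ 0.6841  0.0353  0.046 ]
 [ 0.672  -0.0261  0.046 ]
 [ 0.5598 -0.003   0.046 ]
 [ 0.5723  0.0578  0.046 ]] [np.float64(0.11408891389559936), np.float64(0.06252787550865127), np.float64(0.11448047008037487), np.float64(0.06211110217920657)] [0.622 0.016 0.046]
thumb [[0.6441 0.0102 0.0485]]
```

```bash
python3 -m inch '{"translation":[[0.15,0.01,-0.4],[0.26,0.015,-0.8],[0.265,0.015,-1],[0.265,0.015,-1]],"rot":[[0,0,-0.04],[0,0,-0.04],[0,0,-0.04],[0,0,-0.04]],"jaw":[0,0,0,0]}' 30
python3 -m inch '{"translation":[[0,0,-0.2],[0,0,-0.4],[0,0,-0.55],[0,0,-0.64],[0,0,-0.66],[0,0,-0.66]],"rot":[[0,0,0],[0,0,0],[0,0,0],[0,0,0],[0,0,0],[0,0,0]],"jaw":[0,0,0,0,0,0]}'
python3 - <<'E'
from h import *
s=r.read_state();print(s["ee_pos"],s["ft_force"],Ro.from_quat(s["eef_rot"]).as_euler("xyz",degrees=True),s["time"])
E
```

```text
time: 2.95
ee_pos: [0.6419, 0.0066, 0.1378]
eef_rot: [0.995, -0.104, -0.003, -0.001]
ft_force: [-0.1, 0.7, -0.2]
width: 0.0004
time: 3.55
ee_pos: [0.6422, 0.0064, 0.0725]
eef_rot: [0.995, -0.104, -0.003, -0.001]
ft_force: [-0.4, -0.1, -0.1]
width: 0.0006
[0.64222676 0.00642208 0.07251416] [-0.36030696 -0.07553906 -0.10534175] [-179.95675629    0.29861408  -11.91868276] 3.55
```

```bash
python3 -m inch '{"translation":[[0.01,0.03,-0.03],[0.015,0.045,-0.06],[0.015,0.045,-0.085],[0.015,0.045,-0.1],[0.015,0.045,-0.1]],"rot":[[0,0,0],[0,0,0],[0,0,0],[0,0,0],[0,0,0]],"jaw":[0,0,0,0,0]}'
python3 -m inch '{"translation":[[0,0,-0.005],[0,0,-0.01],[0,0,-0.015],[0,0,-0.02],[0,0,-0.02]],"rot":[[0,0,0],[0,0,0],[0,0,0],[0,0,0],[0,0,0]],"jaw":[0,0,0,0,0]}'
```

```text
time: 4.05
ee_pos: [0.6435, 0.0109, 0.0622]
eef_rot: [0.995, -0.104, -0.003, -0.001]
ft_force: [-0.4, 0.1, 0.3]
width: 0.0004
time: 4.55
ee_pos: [0.6436, 0.0108, 0.0602]
eef_rot: [0.995, -0.104, -0.003, -0.001]
ft_force: [0.3, -0.6, -0.2]
width: 0.0006
```

```bash
python3 -m inch '{"translation":[[0,0,-0.004],[0,0,-0.008],[0,0,-0.012],[0,0,-0.012]],"rot":[[0,0,0],[0,0,0],[0,0,0],[0,0,0]],"jaw":[0,0,0,0]}'
python3 -m inch '{"translation":[[0,0,-0.004],[0,0,-0.008],[0,0,-0.008]],"rot":[[0,0,0],[0,0,0],[0,0,0]],"jaw":[0,0,0]}'
```

```text
time: 4.95
ee_pos: [0.6436, 0.0108, 0.0594]
eef_rot: [0.995, -0.104, -0.003, -0.001]
ft_force: [-2.2, -0.4, 6.8]
width: 0.0006
time: 5.25
ee_pos: [0.6437, 0.0109, 0.0592]
eef_rot: [0.995, -0.104, -0.003, -0.0]
ft_force: [-4.1, -1.1, 6.9]
width: 0.0004
```

```bash
python3 -m inch '{"translation":[[0,0,-0.008],[0,0,-0.014],[0,0,-0.014]],"rot":[[0,0,0],[0,0,0],[0,0,0]],"jaw":[0,0,0]}'
python3 -m inch '{"translation":[[0,0,-0.016],[0,0,-0.016]],"rot":[[0,0,0],[0,0,0]],"jaw":[0,0]}'
```

```text
time: 5.55
ee_pos: [0.6437, 0.0109, 0.0588]
eef_rot: [0.995, -0.104, -0.003, -0.0]
ft_force: [-5.7, -0.5, 10.8]
width: 0.0004
time: 5.75
ee_pos: [0.6437, 0.0109, 0.0585]
eef_rot: [0.995, -0.104, -0.002, -0.0]
ft_force: [-6.0, -1.2, 13.9]
width: 0.0006
```

```bash
python3 -m inch '{"translation":[[-0.01,0.002,-0.014],[-0.02,0.004,-0.014],[-0.03,0.006,-0.014],[-0.04,0.008,-0.014],[-0.05,0.01,-0.014],[-0.06,0.012,-0.014]],"rot":[[0,0,0],[0,0,0],[0,0,0],[0,0,0],[0,0,0],[0,0,0]],"jaw":[0,0,0,0,0,0]}'
```

```text
time: 6.35
ee_pos: [0.6407, 0.0117, 0.0593]
eef_rot: [0.995, -0.104, 0.001, -0.0]
ft_force: [7.0, -1.6, 7.2]
width: 0.0005
```

```bash
python3 -m inch '{"translation":[[0,0,-0.014],[0,0,-0.02],[0,0,-0.02]],"rot":[[0,0,0],[0,0,0],[0,0,0]],"jaw":[0,0,0]}'
python3 -m inch '{"translation":[[-0.01,0.002,-0.016],[-0.02,0.004,-0.018],[-0.03,0.006,-0.02],[-0.03,0.006,-0.02]],"rot":[[0,0,0],[0,0,0],[0,0,0],[0,0,0]],"jaw":[0,0,0,0]}'
```

```text
time: 6.65
ee_pos: [0.6411, 0.0117, 0.0586]
eef_rot: [0.995, -0.104, 0.002, -0.0]
ft_force: [-4.1, -1.0, 12.4]
width: 0.0003
time: 7.05
ee_pos: [0.6408, 0.0117, 0.0589]
eef_rot: [0.995, -0.105, 0.005, -0.0]
ft_force: [3.6, -0.5, 9.9]
width: 0.0006
```

```bash
python3 -m inch '{"translation":[[-0.015,0.003,-0.018],[-0.03,0.006,-0.022],[-0.04,0.008,-0.026],[-0.05,0.01,-0.03]],"rot":[[0,0,0],[0,0,0],[0,0,0],[0,0,0]],"jaw":[0,0,0,0]}'
python3 - <<'E'
from h import *
import time
s=r.read_state();print(s["ee_pos"],s["ft_force"],s["time"],s["torque"])
E
```

```text
time: 7.45
ee_pos: [0.6397, 0.0119, 0.0588]
eef_rot: [0.994, -0.105, 0.009, -0.001]
ft_force: [6.5, -2.8, 10.4]
width: 0.0003
[0.63966051 0.01193804 0.05879304] [ 6.53245929 -2.75355662 10.43279704] 7.45 [-0.54339267 -1.74166626  0.00234616]
```

```bash
cat > st.py <<'E'
from h import *
np.set_printoptions(precision=4,suppress=True)
s=r.read_state();G=Ro.from_euler("z",-11.6,degrees=True)*Ro.from_quat([1,0,0,0]);d=(G*Ro.from_quat(s["eef_rot"]).inv()).as_rotvec(degrees=True)
u=np.array([.9796,-.2011]);v=np.array([.2011,.9796]);p=s["ee_pos"];f=s["ft_force"];e=p[:2]-[.5623,.0278]
print("t",s["time"],"pos",p,"in mouth xy",e@u,e@v,"F along u",f[:2]@u,"Fz",f[2],"rotcorr(units)",d/60,"w",s["width"])
E
python3 st.py
python3 -m inch '{"translation":[[-0.015,0.003,-0.02],[-0.03,0.006,-0.025],[-0.04,0.008,-0.028],[-0.05,0.01,-0.03],[-0.06,0.012,-0.032],[-0.07,0.014,-0.034]],"rot":[[0,0,0],[0,0,0],[0,0,0],[0,0,0],[0,0,0],[0,0,0]],"jaw":[0,0,0,0,0,0]}'
python3 st.py
```

```text
t 7.45 pos [0.6397 0.0119 0.0588] in mouth xy 0.07897219759512923 1.882703494590285e-05 F along u 6.952937358264482 Fz 10.432797039603768 rotcorr(units) [0.0005 0.0176 0.0076] w 0.000281538855842656
time: 8.05
ee_pos: [0.6369, 0.0126, 0.0587]
eef_rot: [0.994, -0.105, 0.014, -0.001]
ft_force: [8.6, -2.4, 12.4]
width: 0.0005
t 8.05 pos [0.6369 0.0126 0.0587] in mouth xy 0.07616495590441467 9.876812523297758e-05 F along u 8.88595107958847 Fz 12.38010058354636 rotcorr(units) [0.0009 0.0269 0.0085] w 0.00047654948375552494
```

```bash
python3 -m inch '{"translation":[[-0.02,0.004,-0.024],[-0.035,0.007,-0.028],[-0.05,0.01,-0.032],[-0.06,0.012,-0.034],[-0.07,0.014,-0.036],[-0.08,0.016,-0.036],[-0.09,0.018,-0.036],[-0.1,0.02,-0.036]],"rot":[[0,0.01,0.004],[0,0.02,0.008],[0,0.03,0.008],[0,0.03,0.008],[0,0.03,0.008],[0,0.03,0.008],[0,0.03,0.008],[0,0.03,0.008]],"jaw":[0,0,0,0,0,0,0,0]}'
python3 st.py
python3 - <<'E'
from h import *
import cv2
im=eyes.camera("side");cv2.imwrite("pics/s2.png",cv2.resize(im[120:280,100:300],(750,600)))
E
```

```text
time: 8.85
ee_pos: [0.6314, 0.0137, 0.0585]
eef_rot: [0.995, -0.102, 0.004, 0.0]
ft_force: [8.4, -2.4, 12.7]
width: 0.0006
t 8.85 pos [0.6314 0.0137 0.0585] in mouth xy 0.07056277630629686 0.00013069633113611812 F along u 8.716752810377917 Fz 12.674871101048177 rotcorr(units) [0.0014 0.0068 0.0017] w 0.0006142318817194349
```

View pics/s2.png

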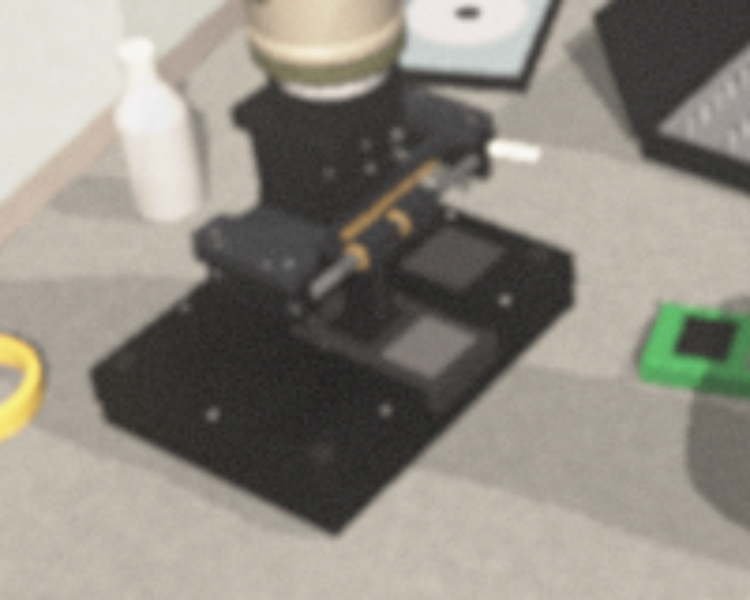

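The side crop shows the fingertips on the pack's thumb pad at (375,300). The label centre is at (430,345), and the pack's outer end, near (460,375), looks pushed out at the casing edge.

Run:
```python
from h import *
import cv2
u=np.array([.9796,-.2011])
im=cv2.imread("pics/side0.png")
def lab(im,roi):
    x0,y0,x1,y1=roi;g=cv2.GaussianBlur(cv2.cvtColor(im,6),(3,3),0)[y0:y1,x0:x1]
    m=((g>85)).astype(np.uint8);n,l,st,c=cv2.connectedComponentsWithStats(m)
    for i in range(1,n):
        if 40<st[i,4]<1500: p=c[i]+[x0,y0];print(st[i],p,(cast("side",p,.046)[0,:2]-[.5623,.0278])@u)
lab(im,(180,185,250,235));print();lab(eyes.camera("side"),(180,185,250,235))
```

```text
[ 19  18  25  17 266] [210.78571429 210.85338346] 0.033628370208883776
[ 38  19  32  31 499] [238.87975952 224.05410822] -0.04809430282017325

[ 3  0 16 14 96] [190.875      191.01041667] 0.1210875626972404
[ 22  19  25  17 264] [214.02272727 212.08712121] 0.024536090042068404
[ 39  19  31  31 500] [239.022 223.89 ] -0.04805469366796703
```

```bash
python3 -m inch '{"translation":[[-0.04,0.008,-0.032],[-0.055,0.011,-0.036],[-0.065,0.013,-0.036],[-0.075,0.015,-0.036],[-0.085,0.017,-0.036],[-0.095,0.019,-0.036],[-0.105,0.021,-0.036],[-0.115,0.023,-0.036],[-0.125,0.025,-0.036],[-0.135,0.027,-0.036],[-0.145,0.029,-0.036],[-0.155,0.031,-0.036],[-0.165,0.033,-0.036],[-0.175,0.035,-0.036],[-0.185,0.037,-0.036],[-0.195,0.039,-0.036]],"rot":[[0,0.01,0],[0,0.015,0],[0,0.015,0],[0,0.015,0],[0,0.015,0],[0,0.015,0],[0,0.015,0],[0,0.015,0],[0,0.015,0],[0,0.015,0],[0,0.015,0],[0,0.015,0],[0,0.015,0],[0,0.015,0],[0,0.015,0],[0,0.015,0]],"jaw":[0,0,0,0,0,0,0,0,0,0,0,0,0,0,0,0]}'
python3 st.py
cat > lab.py <<'E'
from h import *
import cv2
u=np.array([.9796,-.2011])
x0,y0,x1,y1=180,185,250,235
g=cv2.GaussianBlur(cv2.cvtColor(eyes.camera("side"),6),(3,3),0)[y0:y1,x0:x1]
n,l,st,c=cv2.connectedComponentsWithStats((g>85).astype(np.uint8))
for i in range(1,n):
    if 40<st[i,4]<1500: p=c[i]+[x0,y0];print(st[i],"pack x",(cast("side",p,.046)[0,:2]-[.5623,.0278])@u+.0272)
E
python3 lab.py
```

```text
time: 10.55
ee_pos: [0.6164, 0.017, 0.0584]
eef_rot: [0.995, -0.102, 0.001, 0.001]
ft_force: [9.3, -3.1, 13.2]
width: 0.0007
t 10.55 pos [0.6164 0.017  0.0584] in mouth xy 0.05520075308740716 0.00029549526252095615 F along u 9.734037596842809 Fz 13.19532050296299 rotcorr(units) [0.0017 0.0016 0.0025] w 0.0006558813386796678
[  8   0  16  17 109] pack x 0.13260283690422492
[ 39  19  31  31 493] pack x -0.021130477915396306
[ 27  21  25  18 270] pack x 0.0367502533873897
```

```bash
python3 -m inch '{"translation":[[-0.04,0.008,-0.034],[-0.055,0.011,-0.036],[-0.065,0.013,-0.036],[-0.075,0.015,-0.035],[-0.085,0.017,-0.034],[-0.095,0.019,-0.034],[-0.105,0.021,-0.034],[-0.115,0.023,-0.034]],"rot":[[0,0.005,0],[0,0.005,0],[0,0.005,0],[0,0.005,0],[0,0.005,0],[0,0.005,0],[0,0.005,0],[0,0.005,0]],"jaw":[0,0,0,0,0,0,0,0]}'
python3 st.py; python3 lab.py
```

```text
time: 11.4
ee_pos: [0.6094, 0.0186, 0.0585]
eef_rot: [0.995, -0.103, 0.003, 0.001]
ft_force: [7.8, -3.4, 12.7]
width: 0.0006
t 11.4 pos [0.6094 0.0186 0.0585] in mouth xy 0.0479517442147528 0.00041954649017434884 F along u 8.315499036715956 Fz 12.680578785814397 rotcorr(units) [0.0022 0.0063 0.0036] w 0.0005758214662341639
[ 11   0  16  18 113] pack x 0.12469863298018186
[ 39  19  31  31 432] pack x -0.023446231044379835
[ 29  22  26  18 275] pack x 0.029384220873121477
```

```bash
python3 -m inch '{"translation":[[-0.035,0.007,-0.03],[-0.045,0.009,-0.031],[-0.055,0.011,-0.031],[-0.063,0.013,-0.031],[-0.07,0.014,-0.03]],"rot":[[0,0.01,0],[0,0.01,0],[0,0.01,0],[0,0.01,0],[0,0.01,0]],"jaw":[0,0,0,0,0]}'
python3 st.py
python3 -m inch '{"translation":[[-0.035,0.007,-0.029],[-0.045,0.009,-0.029],[-0.053,0.011,-0.029],[-0.061,0.012,-0.029]],"rot":[[0,0.005,0],[0,0.005,0],[0,0.005,0],[0,0.005,0]],"jaw":[0,0,0,0]}'
python3 st.py;python3 lab.py
```

```text
time: 11.95
ee_pos: [0.6065, 0.0193, 0.0587]
eef_rot: [0.995, -0.103, 0.003, 0.001]
ft_force: [8.1, -3.4, 11.6]
width: -0.0003
t 11.95 pos [0.6065 0.0193 0.0587] in mouth xy 0.04500425735661 0.0005734826882767691 F along u 8.624640898384625 Fz 11.637041395777407 rotcorr(units) [0.0026 0.0054 0.0045] w -0.00031095042159675766
time: 12.35
ee_pos: [0.6044, 0.0198, 0.0587]
eef_rot: [0.995, -0.104, 0.005, 0.001]
ft_force: [5.9, -1.4, 10.9]
width: 0.0006
t 12.35 pos [0.6044 0.0198 0.0587] in mouth xy 0.04285154650769902 0.0006619827383000532 F along u 6.034161932521428 Fz 10.865838506909428 rotcorr(units) [0.0028 0.0089 0.0055] w 0.0006459069517663125
[ 13   0  16  19 117] pack x 0.11970791404321417
[ 39  19  31  31 381] pack x -0.025192580097009063
[ 31  23  26  18 275] pack x 0.024211663217943855
```

```bash
python3 -m inch '{"translation":[[-0.035,0.007,-0.025],[-0.043,0.009,-0.025],[-0.05,0.01,-0.024],[-0.057,0.011,-0.023]],"rot":[[0,0.01,0],[0,0.01,0],[0,0.01,0],[0,0.01,0]],"jaw":[0,0,0,0]}'
python3 st.py
python3 -m inch '{"translation":[[-0.02,0.004,-0.02],[-0.03,0.006,-0.02],[-0.04,0.008,-0.02],[-0.05,0.01,-0.02]],"rot":[[0,0.005,0],[0,0.005,0],[0,0.005,0],[0,0.005,0]],"jaw":[0,0,0,0]}'
python3 st.py;python3 lab.py
```

```text
time: 12.8
ee_pos: [0.6012, 0.0205, 0.0587]
eef_rot: [0.995, -0.104, 0.003, 0.001]
ft_force: [4.1, -1.6, 11.3]
width: 0.0006
t 12.8 pos [0.6012 0.0205 0.0587] in mouth xy 0.039624430309982736 0.000635763496827103 F along u 4.303184320648841 Fz 11.272584512369226 rotcorr(units) [0.0033 0.0045 0.0062] w 0.0006270271735621973
time: 13.2
ee_pos: [0.5988, 0.0213, 0.0589]
eef_rot: [0.995, -0.104, 0.003, 0.001]
ft_force: [2.9, -0.2, 10.6]
width: 0.0004
t 13.2 pos [0.5988 0.0213 0.0589] in mouth xy 0.037080364962934174 0.0009305513708911303 F along u 2.9158362758763556 Fz 10.601830827466609 rotcorr(units) [0.0033 0.0051 0.0066] w 0.00038472412969887395
[ 15   0  16  20 125] pack x 0.11449726013606505
[ 39  19  31  31 329] pack x -0.026612701350022135
[ 33  24  25  18 273] pack x 0.01832379766735493
```

```bash
python3 -m inch '{"translation":[[-0.02,0.004,-0.018],[-0.03,0.006,-0.02],[-0.04,0.008,-0.02],[-0.05,0.01,-0.02],[-0.06,0.012,-0.02],[-0.07,0.014,-0.02],[-0.08,0.016,-0.02],[-0.09,0.018,-0.02],[-0.1,0.02,-0.02]],"rot":[[0,0,0],[0,0,0],[0,0,0],[0,0,0],[0,0,0],[0,0,0],[0,0,0],[0,0,0],[0,0,0]],"jaw":[0,0,0,0,0,0,0,0,0]}'
python3 st.py;python3 lab.py
```

```text
time: 14.15
ee_pos: [0.5912, 0.023, 0.0589]
eef_rot: [0.994, -0.105, 0.006, 0.001]
ft_force: [3.5, -1.9, 10.1]
width: 0.0005
t 14.15 pos [0.5912 0.023  0.0589] in mouth xy 0.02931683598294124 0.0011455371151774555 F along u 3.859837821102032 Fz 10.076556824932604 rotcorr(units) [0.0035 0.0106 0.007 ] w 0.0004816460935341562
[ 18   0  17  21 135] pack x 0.1053035223133493
[ 36  19  34  31 518] pack x -0.007896383904598448
```

```bash
python3 -m inch '{"translation":[[0,0,-0.01],[0,0,0],[0,0,0.02],[0,0,0.06],[0,0,0.3],[0,0,0.7],[0,0,1],[0,0,1]],"rot":[[0,0,0],[0,0,0],[0,0,0],[0,0,0],[0,0.01,0.007],[0,0.01,0.007],[0,0.01,0.007],[0,0.01,0.007]],"jaw":[0,0,0,0,0,0,0,0]}'
python3 -m inch '{"translation":[[-0.2,0.04,0.2],[-0.5,0.1,0.3],[-0.5,0.1,0.3],[-0.5,0.1,0.3]],"rot":[[0,0,0],[0,0,0],[0,0,0],[0,0,0]],"jaw":[87,87,87,87]}' 30
python3 st.py
python3 - <<'E'
from h import *
import cv2,pickle
s=r.read_state();im=eyes.camera("wrist");cv2.imwrite("pics/w3.png",im);cv2.imwrite("pics/w3b.png",cv2.resize(im,(800,600)));pickle.dump(s,open("s3.pkl","wb"))
E
```

```text
time: 15.0
ee_pos: [0.5933, 0.0235, 0.1635]
eef_rot: [0.995, -0.101, 0.004, 0.001]
ft_force: [0.1, -0.1, -0.2]
width: 0.0004
time: 15.4
ee_pos: [0.543, 0.0334, 0.1934]
eef_rot: [0.995, -0.101, 0.004, 0.002]
ft_force: [0.3, -1.2, 0.2]
width: 0.0247
t 15.4 pos [0.543  0.0334 0.1934] in mouth xy -0.02003078808319728 0.0015967721049138586 F along u 0.5297606305987801 Fz 0.19057602403025575 rotcorr(units) [ 0.0038  0.0071 -0.0003] w 0.024730807027584355
```

View pics/w3b.png

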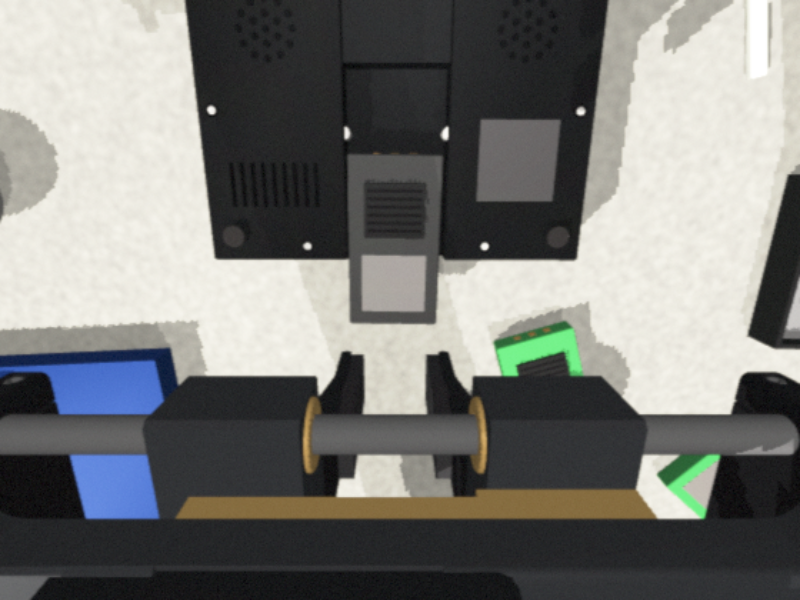

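The pack lies flat and straight, sticking out past the casing edge (row 259) to row 323, with its sides at columns 350 and 438 and its inner end at row 155. A green look-alike is near (540,350), so I'll check finger clearance to it.

Run:
```python
from h import *
import pickle
np.set_printoptions(precision=4,suppress=True)
s=pickle.load(open("s3.pkl","rb"));k=.7
u=np.array([.9796,-.2011]);v=np.array([.2011,.9796])
def m(n,px,z):
    X=cast("wrist",np.array(px)*k,z,s)[:,:2];e=X-[.5623,.0278];print(n,X.tolist(),"mouth xy",np.c_[e@u,e@v])
m("pack outer,inner",[[351,323],[436,323],[348,155],[441,155]],.046)
m("deck edge",[[217,259],[348,259],[441,259],[577,259]],.046)
m("green",[[497,343],[570,323],[580,352]],.018)
```

```text
pack outer,inner [[0.5235592082719162, 0.06885545286718807], [0.5113079548565184, 0.00900993308143002], [0.6355976589764494, 0.044656165529924324], [0.6236158614797573, -0.01403733001185569]] mouth xy [[-0.0462  0.0324]
 [-0.0462 -0.0287]
 [ 0.0684  0.0313]
 [ 0.0685 -0.0287]]
deck edge [[0.5874760235597748, 0.14853358701744995], [0.5694249365039622, 0.060256197199149784], [0.556600564093475, -0.0024603649090079206], [0.5378324557969953, -0.09424428945148629]] mouth xy [[ 0.0004  0.1233]
 [ 0.0005  0.0332]
 [ 0.0005 -0.0308]
 [ 0.0006 -0.1245]]
green [[0.47466727282416665, -0.03649169965824679], [0.47992247374799024, -0.09500774744458546], [0.4536016964735836, -0.10070136377861469]] mouth xy [[-0.0729 -0.0806]
 [-0.056  -0.1369]
 [-0.0806 -0.1477]]
```

```bash
python3 -m inch '{"translation":[[0.03,-0.005,-0.2],[0.064,-0.014,-0.5],[0.064,-0.014,-0.8],[0.064,-0.014,-0.95],[0.064,-0.014,-0.95],[0.064,-0.014,-0.95],[0.064,-0.014,-0.95],[0.064,-0.014,-0.95]],"rot":[[0.004,0.007,0],[0.004,0.007,0],[0.004,0.007,0],[0.004,0.007,0],[0.004,0.007,0],[0.004,0.007,0],[0.004,0.007,0],[0.004,0.007,0]],"jaw":[87,87,87,87,87,87,87,87]}'
python3 st.py
```

```text
time: 16.25
ee_pos: [0.5505, 0.0318, 0.0993]
eef_rot: [0.995, -0.101, 0.001, -0.0]
ft_force: [0.7, 0.5, -0.9]
width: 0.0852
t 16.25 pos [0.5505 0.0318 0.0993] in mouth xy -0.012332244469754419 0.0015713735113388285 F along u 0.5737974987116433 Fz -0.947228476472238 rotcorr(units) [-0.0004  0.0016  0.0001] w 0.08521456395707488
```

```bash
python3 -m inch '{"translation":[[-0.01,0,-0.15],[-0.012,0,-0.3],[-0.012,0.002,-0.42],[-0.012,0.002,-0.54],[-0.012,0.002,-0.64],[-0.012,0.002,-0.7],[-0.012,0.002,-0.7]],"rot":[[0,0,0],[0,0,0],[0,0,0],[0,0,0],[0,0,0],[0,0,0],[0,0,0]],"jaw":[87,87,87,87,87,87,87]}'
python3 st.py
python3 -m inch '{"translation":[[0,0,0],[0,0,0],[0,0,0],[0,0,0],[0,0,0]],"rot":[[0,0,0],[0,0,0],[0,0,0],[0,0,0],[0,0,0]],"jaw":[58,58,58,58,58]}' 15
python3 st.py
```

```text
time: 16.95
ee_pos: [0.5488, 0.032, 0.0283]
eef_rot: [0.995, -0.101, 0.0, -0.0]
ft_force: [-0.6, 0.2, 0.0]
width: 0.0869
t 16.95 pos [0.5488 0.032  0.0283] in mouth xy -0.014077661620634237 0.001413734225457891 F along u -0.6691251095011747 Fz 0.04100744663380508 rotcorr(units) [-0.0004  0.0002  0.0001] w 0.08687382815403263
time: 17.45
ee_pos: [0.549, 0.0321, 0.0287]
eef_rot: [0.995, -0.101, 0.0, -0.0]
ft_force: [-0.1, 0.2, 1.8]
width: 0.0616
t 17.45 pos [0.549  0.0321 0.0287] in mouth xy -0.01386334565939224 0.0014962866883679571 F along u -0.18434219221977594 Fz 1.826098368555688 rotcorr(units) [-0.0004  0.0007  0.0001] w 0.061623909514073066
```

```bash
python3 -m inch '{"translation":[[0,0,0],[0,0,0],[0,0,0.01],[0,0,0.03],[0,0,0.06],[0,0,0.1],[0,0,0.15],[0,0,0.2]],"rot":[[0,0,0],[0,0,0],[0,0,0],[0,0,0],[0,0,0],[0,0,0],[0,0,0],[0,0,0]],"jaw":[50,50,50,50,50,50,50,50]}' 55
python3 st.py
python3 - <<'E'
from h import *
import cv2
im=eyes.camera("side");cv2.imwrite("pics/s4.png",cv2.resize(im[120:280,130:330],(750,600)))
E
```

```text
time: 18.25
ee_pos: [0.549, 0.0321, 0.0492]
eef_rot: [0.995, -0.101, 0.0, -0.0]
ft_force: [-0.5, -0.1, -2.3]
width: 0.0617
t 18.25 pos [0.549  0.0321 0.0492] in mouth xy -0.013839494803482753 0.0015125620493814359 F along u -0.4366293224619608 Fz -2.337360709028461 rotcorr(units) [-0.0004  0.0008  0.0001] w 0.061696631465099225
```

View pics/s4.png

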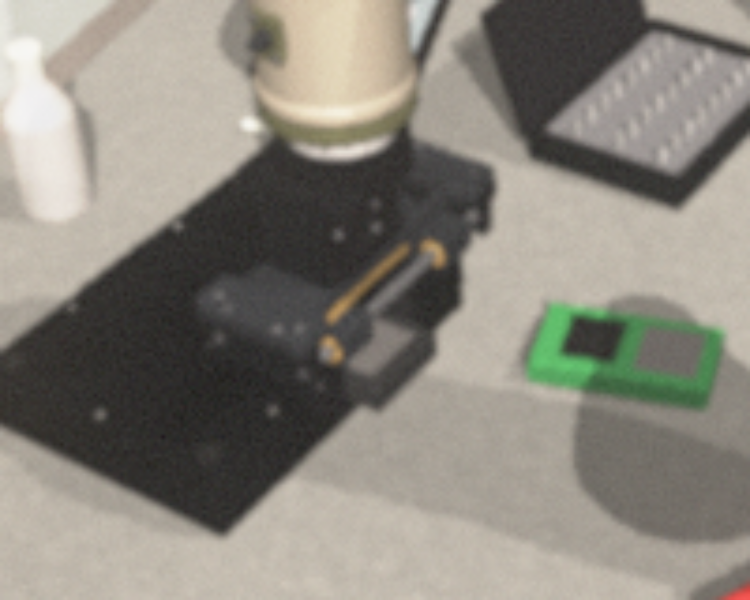

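The side crop shows the pack gripped by its overhanging end (385,370), level and clear of the casing. The wrist carries about 2.3 N, the pack's weight. The fingertips reach about 10 mm below the pack's underside, which would hit the tray floor. I'll set it back on the channel floor and re-pinch 12 mm higher.

```bash
python3 -m inch '{"translation":[[0,0,-0.05],[0,0,-0.1],[0,0,-0.14],[0,0,-0.17],[0,0,-0.19],[0,0,-0.2],[0,0,-0.205],[0,0,-0.205]],"rot":[[0,0,0],[0,0,0],[0,0,0],[0,0,0],[0,0,0],[0,0,0],[0,0,0],[0,0,0]],"jaw":[50,50,50,50,50,50,50,50]}' 
python3 st.py
```

```text
time: 19.1
ee_pos: [0.5496, 0.0322, 0.0295]
eef_rot: [0.995, -0.101, 0.001, -0.0]
ft_force: [0.1, -0.2, -2.4]
width: 0.0616
t 19.1 pos [0.5496 0.0322 0.0295] in mouth xy -0.013275435709887477 0.0017239702873455458 F along u 0.10156596857727956 Fz -2.4096003766780956 rotcorr(units) [-0.0005  0.0021  0.0001] w 0.06160746171974151
```

```bash
python3 -m inch '{"translation":[[0,0,-0.004],[0,0,-0.008],[0,0,-0.01],[0,0,-0.01]],"rot":[[0,0,0],[0,0,0],[0,0,0],[0,0,0]],"jaw":[50,50,50,50]}' 
python3 st.py
```

```text
time: 19.5
ee_pos: [0.5497, 0.0321, 0.0286]
eef_rot: [0.995, -0.101, 0.001, -0.0]
ft_force: [0.3, 0.1, -0.6]
width: 0.0613
t 19.5 pos [0.5497 0.0321 0.0286] in mouth xy -0.013199228460845812 0.0017038894585644534 F along u 0.22230065160438575 Fz -0.6208424633969882 rotcorr(units) [-0.0004  0.0022  0.0001] w 0.06125344876522613
```

```bash
python3 -m inch '{"translation":[[0,0,0],[0,0,0],[0,0,0],[0,0,0.04],[0,0,0.09],[0,0,0.122],[0,0,0.122]],"rot":[[0,0,0],[0,0,0],[0,0,0],[0,0,0],[0,0,0],[0,0,0],[0,0,0]],"jaw":[72,72,72,72,72,72,72]}' 15
python3 -m inch '{"translation":[[0,0,0],[0,0,0],[0,0,0],[0,0,0]],"rot":[[0,0,0],[0,0,0],[0,0,0],[0,0,0]],"jaw":[55,55,55,55]}' 15
python3 st.py
python3 -m inch '{"translation":[[0,0,0],[0,0,0],[0,0,0.01],[0,0,0.03],[0,0,0.06],[0,0,0.1]],"rot":[[0,0,0],[0,0,0],[0,0,0],[0,0,0],[0,0,0],[0,0,0]],"jaw":[50,50,50,50,50,50]}' 55
python3 st.py
```

```text
time: 20.2
ee_pos: [0.5502, 0.0322, 0.0417]
eef_rot: [0.995, -0.101, 0.002, -0.0]
ft_force: [0.6, -0.5, 0.1]
width: 0.0721
time: 20.6
ee_pos: [0.5502, 0.0322, 0.0416]
eef_rot: [0.995, -0.101, 0.002, -0.0]
ft_force: [-0.0, -0.2, 0.4]
width: 0.0618
t 20.6 pos [0.5502 0.0322 0.0416] in mouth xy -0.012726677318561566 0.0018397033482110484 F along u -0.017019861470686355 Fz 0.38886704362452607 rotcorr(units) [-0.0004  0.0034  0.0001] w 0.06179670038103198
time: 21.2
ee_pos: [0.55, 0.0322, 0.0517]
eef_rot: [0.995, -0.101, 0.001, -0.0]
ft_force: [-0.4, -0.0, -1.9]
width: 0.0616
t 21.2 pos [0.55   0.0322 0.0517] in mouth xy -0.012960608323552685 0.0017962579330241153 F along u -0.4187971184815125 Fz -1.9222910773601316 rotcorr(units) [-0.0004  0.0029  0.0001] w 0.06157171804249985
```

```bash
python3 -m inch '{"translation":[[0,0,0.08],[0,0,0.25],[0,0,0.5],[0,0,0.7],[0,0,0.8],[0,0,0.8]],"rot":[[0,0,0],[0,0,0],[0,0,0],[0,0,0],[0,0,0],[0,0,0]],"jaw":[50,50,50,50,50,50]}' 55
python3 -m inch '{"translation":[[-0.08,0.15,0],[-0.2,0.4,0],[-0.35,0.7,0],[-0.47,0.95,0],[-0.49,1,0],[-0.49,1,0]],"rot":[[0,0,0],[0,0,0],[0,0,0],[0,0,0],[0,0,0],[0,0,0]],"jaw":[50,50,50,50,50,50]}'
python3 -m inch '{"translation":[[-0.08,0.15,0],[-0.2,0.4,0],[-0.35,0.7,0],[-0.47,0.9,0],[-0.49,0.95,0],[-0.49,0.95,0]],"rot":[[0,0,0],[0,0,0],[0,0,0],[0,0,0],[0,0,0],[0,0,0]],"jaw":[50,50,50,50,50,50]}'
python3 st.py
python3 - <<'E'
from h import *
import cv2,pickle
s=r.read_state();im=eyes.camera("wrist");cv2.imwrite("pics/w5.png",im);cv2.imwrite("pics/w5b.png",cv2.resize(im,(800,600)));pickle.dump(s,open("s5.pkl","wb"))
E
```

```text
time: 21.8
ee_pos: [0.5508, 0.0323, 0.1332]
eef_rot: [0.995, -0.101, 0.003, -0.0]
ft_force: [0.3, -0.1, -1.9]
width: 0.0613
time: 22.4
ee_pos: [0.5006, 0.1336, 0.1325]
eef_rot: [0.995, -0.1, 0.002, -0.0]
ft_force: [-0.3, 0.4, -2.5]
width: 0.0615
time: 23.0
ee_pos: [0.4517, 0.2283, 0.1321]
eef_rot: [0.995, -0.1, 0.002, -0.0]
ft_force: [1.4, -1.0, -2.6]
width: 0.0613
t 23.0 pos [0.4517 0.2283 0.1321] in mouth xy -0.14868661309159473 0.174164957337145 F along u 1.5884005165182518 Fz -2.644560251952502 rotcorr(units) [ 0.0001  0.0038 -0.0027] w 0.06126104213272185
```

View pics/w5b.png

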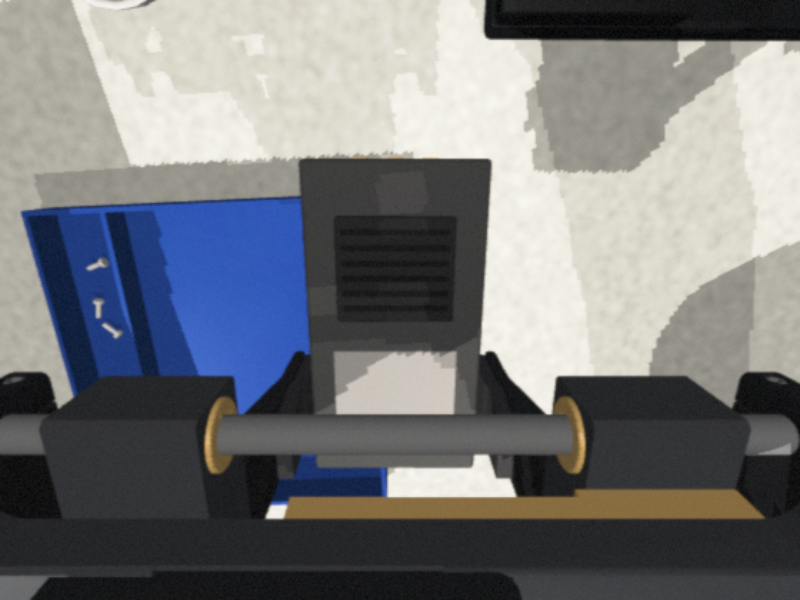

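The pack is held straight with its inner end at row 160. The tray's far rim runs from (23,212) to (302,197) and the divider's far end is at (108,213). The narrow bay with the screws is on the left.

Run:
```python
from h import *
import pickle
np.set_printoptions(precision=4,suppress=True)
s=pickle.load(open("s5.pkl","rb"));k=.7
X=cast("wrist",np.array([[23,212],[302,197],[108,213],[386,500]])*k,.026,s)[:,:2];print(X)
d=X[0]-X[1];y=d/np.linalg.norm(d);x=np.array([y[1],-y[0]])
print("yaw",np.degrees(np.arctan2(x[1],x[0])),"divider dist from corner",np.linalg.norm(X[2]-X[0]))
T=X[0]-.105*x-.1*y;B=T-.0215*y;print("tray",T,"bay",B,"opp corner pred",T-.105*x-.1*y)
P=cast("wrist",np.array([[301,160],[490,160]])*k,.137,s)[:,:2];print("pack inner end mid, len",P.mean(0),np.linalg.norm(P[0]-P[1]),"dist from tcp",P.mean(0)-s["ee_pos"][:2])
```

```text
[[0.5486 0.4271]
 [0.525  0.2673]
 [0.5383 0.3793]
 [0.3108 0.2628]]
yaw -8.40031971449292 divider dist from corner 0.04891522449675622
tray [0.4301 0.3435] bay [0.4269 0.3223] opp corner pred [0.3116 0.2599]
pack inner end mid, len [0.5326 0.2116] 0.060045502876891296 dist from tcp [ 0.0809 -0.0167]
```

```bash
python3 -m inch '{"translation":[[-0.08,0.15,0],[-0.2,0.4,0],[-0.35,0.7,0],[-0.47,0.95,0],[-0.49,0.98,0],[-0.49,0.98,0]],"rot":[[0,0,0.02],[0,0,0.04],[0,0,0.05],[0,0.004,0.05],[0,0.004,0.05],[0,0.004,0.05]],"jaw":[50,50,50,50,50,50]}'
python3 -m inch '{"translation":[[0,0,-0.1],[0,0,-0.3],[0,0,-0.5],[0,0,-0.7],[0,0,-0.85],[0,0,-0.93],[0,0,-0.95],[0,0,-0.95]],"rot":[[0,0,0],[0,0,0],[0,0,0],[0,0,0],[0,0,0],[0,0,0],[0,0,0],[0,0,0]],"jaw":[50,50,50,50,50,50,50,50]}'
python3 st.py
python3 - <<'E'
from h import *
import cv2,pickle
im=eyes.camera("side");cv2.imwrite("pics/s6.png",cv2.resize(im[230:420,100:350],(789,600)))
E
```

```text
time: 23.65
ee_pos: [0.4027, 0.3262, 0.1319]
eef_rot: [0.997, -0.073, -0.0, 0.0]
ft_force: [0.3, -0.3, -1.4]
width: 0.0613
time: 24.45
ee_pos: [0.4029, 0.3259, 0.0369]
eef_rot: [0.997, -0.074, -0.0, 0.0]
ft_force: [0.5, 0.4, -2.2]
width: 0.0614
t 24.45 pos [0.4029 0.3259 0.0369] in mouth xy -0.21608157954245033 0.2599999118833937 F along u 0.44255167158403513 Fz -2.1995954991299773 rotcorr(units) [ 0.0004 -0.0003 -0.0525] w 0.06144568831188021
```

View pics/s6.png

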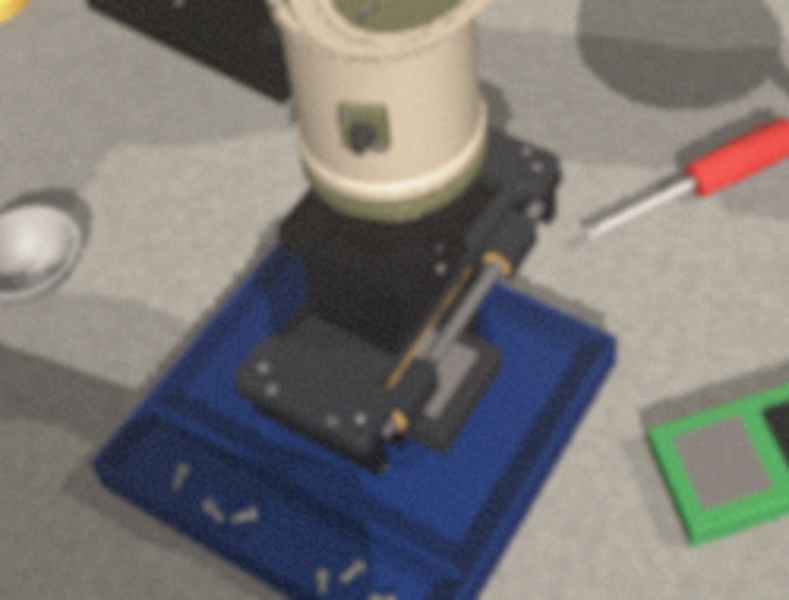

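The pack, near (460,400), hangs level inside the wide bay, clear of the walls and the divider. Lowering slowly.

```bash
python3 -m inch '{"translation":[[0,0,-0.05],[0,0,-0.1],[0,0,-0.14],[0,0,-0.17],[0,0,-0.185],[0,0,-0.19],[0,0,-0.19]],"rot":[[0,0,0],[0,0,0],[0,0,0],[0,0,0],[0,0,0],[0,0,0],[0,0,0]],"jaw":[50,50,50,50,50,50,50]}'
python3 st.py
python3 -m inch '{"translation":[[0,0,-0.005],[0,0,-0.01],[0,0,-0.014],[0,0,-0.014]],"rot":[[0,0,0],[0,0,0],[0,0,0],[0,0,0]],"jaw":[50,50,50,50]}'
python3 st.py
```

```text
time: 25.2
ee_pos: [0.4031, 0.3263, 0.0184]
eef_rot: [0.997, -0.074, 0.0, -0.0]
ft_force: [-0.8, -0.2, -1.9]
width: 0.0616
t 25.2 pos [0.4031 0.3263 0.0184] in mouth xy -0.21594495634915004 0.26038710389858183 F along u -0.7109171950433364 Fz -1.8876830873785713 rotcorr(units) [-0.0001  0.0004 -0.0526] w 0.06162838610068446
time: 25.6
ee_pos: [0.4031, 0.3263, 0.017]
eef_rot: [0.997, -0.074, 0.0, -0.0]
ft_force: [-0.5, 0.4, -2.4]
width: 0.0615
t 25.6 pos [0.4031 0.3263 0.017 ] in mouth xy -0.21593520278936082 0.2603773175993826 F along u -0.5564564057153386 Fz -2.4256749683689636 rotcorr(units) [-0.0001  0.0004 -0.0526] w 0.06154643310434006
```

```bash
python3 -m inch '{"translation":[[0,0,-0.004],[0,0,-0.008],[0,0,-0.01],[0,0,-0.01]],"rot":[[0,0,0],[0,0,0],[0,0,0],[0,0,0]],"jaw":[50,50,50,50]}'
python3 st.py
```

```text
time: 26.0
ee_pos: [0.4033, 0.3264, 0.0166]
eef_rot: [0.997, -0.074, 0.0, -0.0]
ft_force: [-2.4, -1.9, 6.1]
width: 0.0615
t 26.0 pos [0.4033 0.3264 0.0166] in mouth xy -0.21580166210159712 0.26057207807910915 F along u -1.9966296651115214 Fz 6.112625008493393 rotcorr(units) [-0.0003  0.0008 -0.0526] w 0.06150437953344712
```

Touchdown (Fz went from −2.4 to +6 N). Releasing and rising straight up.

```bash
python3 -m inch '{"translation":[[0,0,0],[0,0,0.002],[0,0,0.002],[0,0,0.002],[0,0,0.1],[0,0,0.3],[0,0,0.6],[0,0,1],[0,0,1]],"rot":[[0,0,0],[0,0,0],[0,0,0],[0,0,0],[0,0,0],[0,0,0],[0,0,0],[0,0,0],[0,0,0]],"jaw":[74,74,74,74,74,74,74,74,74]}' 20
python3 -m inch '{"translation":[[-0.1,0,0.3],[-0.2,-0.1,0.6],[-0.2,-0.1,0.9],[-0.2,-0.1,0.9],[-0.2,-0.1,0.9]],"rot":[[0,0,0],[0,0,0],[0,0,0],[0,0,0],[0,0,0]],"jaw":[74,74,74,74,74]}'
python3 st.py
python3 - <<'E'
from h import *
import cv2,pickle
s=r.read_state();im=eyes.camera("wrist");cv2.imwrite("pics/w7b.png",cv2.resize(im,(800,600)));pickle.dump(s,open("s7.pkl","wb"))
E
```

```text
time: 26.9
ee_pos: [0.4055, 0.3287, 0.1224]
eef_rot: [0.997, -0.074, 0.004, -0.003]
ft_force: [0.7, 0.6, 0.9]
width: 0.0737
time: 27.4
ee_pos: [0.3857, 0.3188, 0.2129]
eef_rot: [0.997, -0.074, 0.004, -0.004]
ft_force: [-0.3, 0.0, 0.1]
width: 0.0738
t 27.4 pos [0.3857 0.3188 0.2129] in mouth xy -0.23149036437852705 0.24951769834837395 F along u -0.32543546458568634 Fz 0.08024491254443211 rotcorr(units) [-0.006   0.0086 -0.0526] w 0.07382236326063962
```

View pics/w7b.png

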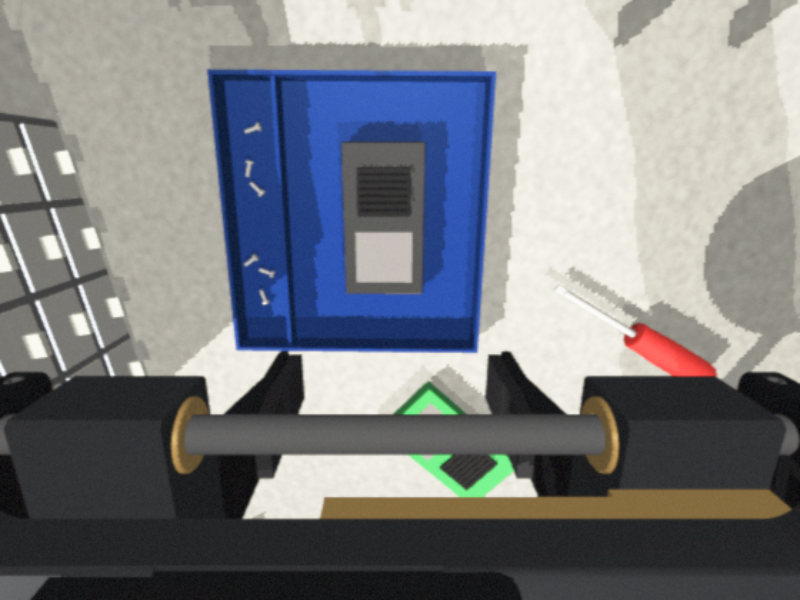

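The pack lies flat at (384,218) in the middle of the wide bay, clear of every wall and of the divider (column 285). The gripper is high and free, so I'm handing in.

Run:
```python
from h import *
import pickle,cv2
s=pickle.load(open("s7.pkl","rb"));print("pack",cast("wrist",np.array([[384,218]])*.7,.021,s),"bay .427 .322")
a=cv2.imread("pics/scene0.png");b=eyes.camera("scene")
for n,(x0,y0,x1,y1) in {"spudger":(135,250,178,310),"cup":(400,290,445,325)}.items(): print(n,"mean abs diff",cv2.absdiff(a,b)[y0:y1,x0:x1].mean())
print(r.close_job())
```

```text
pack [[0.43031797 0.3218663  0.021     ]] bay .427 .322
spudger mean abs diff 18.002067183462533
cup mean abs diff 7.338201058201058
the job is handed in; nothing more can be done
None
```

The pack now lies flat in the tray's wide bay and the job is handed in at about 27.5 s. `close_job` gives no verdict, so I can't say whether it passed.

- **Sliding out:** I pressed the thumb pad with closed fingertips and slid the pack out until it overhung about 46 mm. Pressing was mostly 10 to 13 N, just under the 13–18 N you advised, and at most about 14 N in the readings. Its middle was then about 11 mm inside the mouth, still flat.
- **Lifting:** I pinched it by its sides and raised it about 20 mm. The fingertips were too low for the tray floor, so I set it back on the channel floor, gripped it 12 mm higher and carried it over. This was an extra step after both judged steps had been reached.
- **Placing:** The wrist reading at touchdown was about 6 N. The last wrist view puts the pack 3–4 mm from the bay's centre, clear of all the walls, with the gripper about 0.2 m up and touching nothing.

**Unsettled check:** I compared the stick and bowl areas in the first and last scene pictures. The differences were 18 grey levels for the stick and 7 for the bowl, and I did not resolve them. The arm's changed shadow and image noise could explain them. The arm never worked near either one, and both looked undisturbed where later pictures showed them, but I made no separate position measurement.

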